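# Set the iris ring of the block-viewing lamp

### The job

Two small upright lamps for inspecting tissue blocks stand on the histology bench. To set the light of the larger one, turn the slim iris ring sandwiched between its two fixed collars, by its dark upright fin, until the fin stands over the pointed index tongue of the lamp's foot. Do not touch that lamp's fixed collars, foot or tongue, and leave the ring of the smaller lamp as it is.

Things in the scene. Friction and masses are not known exactly. Their poses are not given: they have to be found in the camera images.
- wide_collars: Fixed part of the larger lamp: white foot 99 mm across, aluminium collars 76 mm across at heights 10-40 and 51-68 mm, white window on top. Origin: on its upright axis at bench level, z up. +x points along the index tongue, a white pointed bar 12 mm high, 12 mm wide (24 at its tip), from the foot out to 96 mm from the axis. Two clamp screws stick out 12 mm on the side away from it. Cannot move.
- wide_fin (a point): Top middle of the upright fin on the larger lamp's dark iris ring (84 mm across, between the collars). Fin: 10 mm thick, 22 mm long radially, heights 41-69 mm, its middle 70 mm from the axis, on a thin arm; free below to the tongue. Turns about the lamp's axis with about 1 N at the fin, stays where left. Starts 35-75 deg clockwise (from above) of the tongue; stop 34 deg past it.
- narrow_collars: Fixed part of the smaller lamp, same form and materials: collars 50 mm across, 50 mm high in all, foot 65 mm across, index tongue along +x out to 70 mm from the axis. Origin: on its upright axis at bench level. Cannot move.
- narrow_fin (a point): Top middle of the fin of the smaller lamp's iris ring, 50 mm from that lamp's axis and 53 mm above the bench. This ring turns just as easily and must stay as it is.
Not all that is in view belongs to the job. Leave any green look-alike of the part that bears wide_collars alone.

How it is judged:
At the end, for the whole second after the job is handed in: The fin of the larger lamp's iris ring stands over its index tongue: the fin's middle is within 12.5 mm sideways (about 10 degrees) of the tongue's centre line, and stays there (y of wide_fin in the frame of wide_collars between -0.0125 and 0.0125 m and x of wide_fin in the frame of wide_collars above 0 m); the robot touches nothing.
It fails at once if the robot touches the fixed collars, foot or tongue of the larger lamp (more than 0.5 N) (contact force between any of the fingers, the arm and wide_collars above 0.5 N).
It fails at once if the smaller lamp's iris ring is turned (its fin moves more than 6 mm) (distance of narrow_fin from where it was at the start of the episode above 0.006 m).
It also fails if it takes over 35 s, if anything falls off the work surface, if the arm or the gripper's body presses on something with over 40 N, if the wrist force passes 120 N, or if a joint passes its speed limit or range.

### The arm

A 7-joint arm with a two-finger parallel gripper is mounted at the origin on the work surface. World frame = base frame: x ahead of the robot, y to its left, z up, the work surface at z = 0. Lengths are in m, angles in rad, forces in N, time in s.
With the tool pointing down it reaches from about 0.425 to 0.875 m from the base axis. Payload 9.9 kg.
Tool frame: the origin (TCP) lies on the mounting face of the last link; the fingertips stand 173 mm ahead of it and the grasp point (between the pads) lies 155 mm ahead of it; z points along the fingers, y is the direction in which the jaws open and shut (so a half turn about z gives the same grasp; the last joint's range is limited). The gripper opens to 85 mm and grips with 20 to 120 N. Pads are 22 mm wide; open, the fingers measure 114 mm over their backs; the gripper's body (76 mm by 85 mm) begins 54 mm behind the grasp point. The pads swing forward as they close: fully open they stand 13 mm farther back than shut.
Start: joints at [1.028, 0.576, 0.025, 1.437, -0.015, 1.129, -0.057], TCP at [0.299, -0.605, 0.405] pointing down, gripper open.
Joint ranges: [-2.76, 2.76], [-0.34, 2.15], [-1.52, 1.57], [0.19, 2.46], [-1.09, 4.23], [0.17, 1.99], [-2.82, 2.82]. Speed limits (rad/s): [2.22, 2.22, 3.01, 3.01, 3.14, 3.14, 3.14].

### API

Orientations are given as a unit quaternion [w, x, y, z].
In Python, from bench import bot gives the robot as it stands.
- The arm moves only by the tool jog_arm, never from a script. Its argument "moves" is a list of rows, each an object with "angular": the turn, a rotation vector about the world's x, y, z in rad, a list of three; "slide": the shift along the world's x, y, z in cm, a list of three; "jaw": the finger opening in cm, from 0 to 8.54. A call has exactly 10 rows; each row is the pose to reach, as a shift and turn from the pose commanded when the call began; what a row does not reach only later rows make up. A row lasts 1/8 s, in which the tool goes at most 62.5 mm and 10.7 degrees, less where a joint would pass 70% of its speed; a pose out of reach is approached as far as the arm can. A call with a gripper value outside its range is refused whole. The fingers move at their own pace and stop on an object; the grip force is fixed at half the most. Time passes only in rows, so rows that repeat a pose let the fingers close, or fill a call up. It gives the time, the measured TCP pose, the force and the opening at its end, in the units of the state.
- bot.read_state(): the state, without advancing time (a new reading comes with each control period).
- bot.read_camera(name): name is "scene" or "top" or "wrist"; returns a dict with "img" (384x512x3 uint8, red, green, blue), "range_z" (384x512 float32, m along the optical axis (not along the pixel's ray), 0 where there is no reading), "mtx" (3x3 intrinsics, pixels), "k1" (the pictures are not rectified: a ray, as slopes to the right and down, at radius r is drawn at 1 + k1 r^2 times it, then the intrinsics apply), "origin" and "attitude" of the camera in the world. Camera axes: x right, y down, z forward; pixel columns grow to the right and rows downward; lengths in m; the calibration is good to about 2 mm. A picture is of the moment at which its call begins.
- bot.finish_job(): hands the job in, once; it reports no verdict.
The state is a dict: "time_s": time; "qpos": joint angles; "qvel": joint speeds; "joint_efforts": joint torques, N m; "eef_pos": TCP position; "tcp_rot": TCP orientation; "force": force on the tool from outside, world axes, zero at the start; "ft_torque": the same for the moment, N m; "width": finger opening in m.
Only numpy, scipy, OpenCV 4.12 (cv2) and the standard library are available. Lean on these libraries where they do the work, as an engineer would, in place of code of your own. Each camera call takes 0.05 s, during which the arm holds its last target.

## Working session

There is one attempt and no reset: what is moved stays moved. The work goes in short steps, Python scripts to look and compute and a tool call to move; the robot and the scene stay as the last step left them, time stands still between calls to the robot, and variables do not carry over. Pictures are saved under pics/ and viewed, and the job is handed in when it is done.

Besides the shell and the picture viewer there is one more tool, called after ">>>" by a JSON object that holds its "op" and its "data". jog_arm: Moves the arm, as the interface text tells. Its arguments: {"type":"object","properties":{"moves":{"type":"array"}},"required":["moves"]}

```bash
mkdir -p pics
cat > h.py <<'E'
import numpy as np, cv2
from bench import bot
from scipy.spatial.transform import Rotation as R
def cam(n):
    c=bot.read_camera(n); q=c['attitude']; q=np.array(q)
    c['Rm']=R.from_quat([q[1],q[2],q[3],q[0]]).as_matrix() if q.size==4 else q
    return c
def cloud(c):
    h,w=c['range_z'].shape
    u,v=np.meshgrid(np.arange(w),np.arange(h))
    K=np.array(c['mtx']); k1=float(np.ravel(c['k1'])[0])
    p=cv2.undistortPoints(np.stack([u,v],-1).reshape(-1,1,2).astype(float),K,np.array([k1,0,0,0.])).reshape(h,w,2)
    d=c['range_z'][...,None]
    P=np.concatenate([p*d,d],-1)
    return P@c['Rm'].T+np.array(c['origin'])
E
python3 - <<'E'
from h import *
print(bot.read_state())
for n in ["scene","top","wrist"]:
    c=cam(n); print(n,c['origin'],c['attitude'],c['mtx'],c['k1'])
    np.savez(f'{n}0.npz',img=c['img'],P=cloud(c),d=c['range_z'])
    cv2.imwrite(f'pics/{n}0.png',c['img'][...,::-1])
E
```

```text
{'time_s': 0.0, 'qpos': array([ 1.02821452,  0.57654304,  0.024812  ,  1.43788688, -0.01500798,
        1.12896065, -0.05649519]), 'qvel': array([ 0.00031771,  0.0004935 , -0.00083146,  0.00094245,  0.0004701 ,
       -0.00088717, -0.00043519]), 'joint_efforts': array([-5.63013200e-04, -7.65786338e+01,  2.24965073e+00, -2.85979629e+01,
        1.51113787e-02,  1.26250923e-02,  9.62771622e-06]), 'eef_pos': array([ 0.29889655, -0.60504862,  0.40384179]), 'tcp_rot': array([-7.78579297e-04,  9.73797630e-01,  2.27414872e-01, -2.12461896e-04]), 'force': array([0.34882093, 0.51769028, 0.53987716]), 'ft_torque': array([ 0.01677591, -0.03519219, -0.02881755]), 'width': 0.08566064613625793}
scene [ 1.06372782 -0.00110385  0.47829884] [-0.34596851  0.64454814  0.60186969 -0.3203379 ] [[382.32286661   0.         255.1106839 ]
 [  0.         382.32286661 194.75152483]
 [  0.           0.           1.        ]] -0.12347449475906089
top [0.3543446  0.04387922 0.9171669 ] [-0.0525647   0.71389269 -0.69712831  0.04007866] [[392.47644616   0.         255.25899964]
 [  0.         392.47644616 193.52589602]
 [  0.           0.           1.        ]] -0.07880606219751894
wrist [ 0.37374041 -0.56880943  0.37278717] [ 0.13817246  0.83775585 -0.52119158 -0.08621399] [[311.67323202   0.         256.82567462]
 [  0.         311.67323202 188.43771515]
 [  0.           0.           1.        ]] 0.011700627204082902
```

View pics/scene0.png

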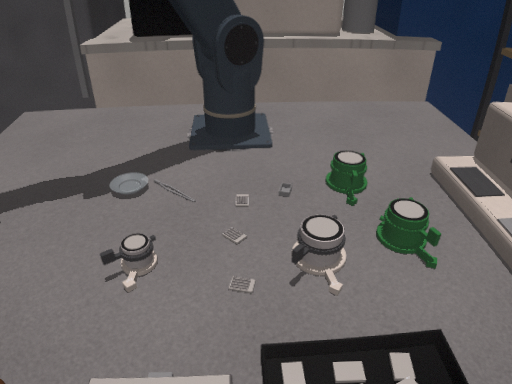

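View pics/top0.png

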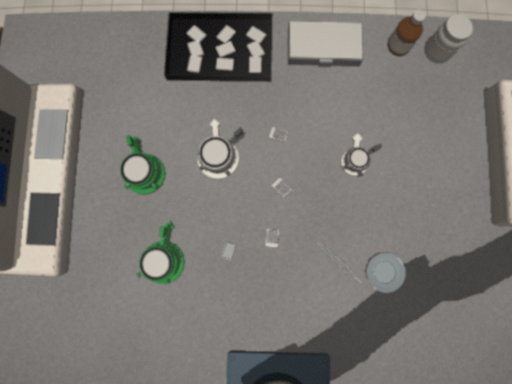

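View pics/wrist0.png

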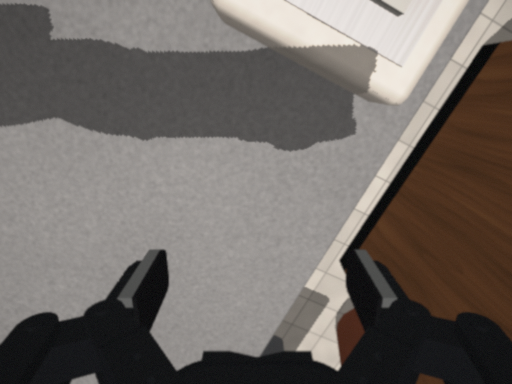

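The white larger lamp is at top (217,153), with its tongue tip at (215,123) and its fin at (238,134). The smaller white lamp is at (358,158). Two green look-alikes are at (140,172) and (160,262). The target is the aluminium and white lamp with the bigger foot. I'll enlarge that area and measure it.

Run:
```python
from h import *
z=np.load('top0.npz'); im=z['img'];P=z['P']
crop=im[100:200,170:270]; cv2.imwrite('pics/topcrop.png',cv2.resize(crop[...,::-1],(600,600),interpolation=cv2.INTER_CUBIC))
z2=np.load('scene0.npz'); cv2.imwrite('pics/scenecrop.png',cv2.resize(z2['img'][200:300,270:370][...,::-1],(600,600),interpolation=cv2.INTER_CUBIC))
for (u,v) in [(215,153),(217,123),(215,123),(238,134),(358,158),(375,149),(357,137)]: print(u,v,P[v,u].round(4))
# window top: circle from both cams
for n,(a,b,c,d) in dict(top=(100,200,170,270),scene=(200,300,270,370)).items():
    q=np.load(n+'0.npz')['P'][a:b,c:d].reshape(-1,3)
    s=q[(q[:,2]>.06)&(q[:,2]<.085)]; print(n,len(s),s.min(0).round(4),s.max(0).round(4),np.median(s,0).round(4))
    t=q[(q[:,2]>.0635)&(q[:,2]<.08)]
    print(np.histogram(q[:,2],bins=np.arange(-.01,.09,.005)))
```

```text
215 153 [0.5549 0.152  0.0679]
217 123 [0.6418 0.1573 0.0118]
215 123 [0.6421 0.1622 0.0108]
238 134 [0.5999 0.1023 0.0661]
358 158 [ 0.5546 -0.1693  0.0508]
375 149 [ 0.5764 -0.2084  0.0512]
357 137 [ 0.6149 -0.1775  0.0109]
top 961 [0.5189 0.0936 0.0601] [0.6159 0.1884 0.0728] [0.5575 0.1507 0.0684]
(array([   9, 4604, 3737,  188,  199,    9,    8,   20,    1,    0,   20,
        114,   56,   29,   45,  759,  157,    0,    0]), array([-0.01 , -0.005,  0.   ,  0.005,  0.01 ,  0.015,  0.02 ,  0.025,
        0.03 ,  0.035,  0.04 ,  0.045,  0.05 ,  0.055,  0.06 ,  0.065,
        0.07 ,  0.075,  0.08 ,  0.085]))
scene 1187 [0.5212 0.091  0.06  ] [0.6185 0.1885 0.0709] [0.5683 0.147  0.0684]
(array([   0, 4050, 3056,  383,  346,   69,   77,   82,   66,   28,   92,
        261,  133,  125,  133, 1022,   32,    0,    0]), array([-0.01 , -0.005,  0.   ,  0.005,  0.01 ,  0.015,  0.02 ,  0.025,
        0.03 ,  0.035,  0.04 ,  0.045,  0.05 ,  0.055,  0.06 ,  0.065,
        0.07 ,  0.075,  0.08 ,  0.085]))
```

View pics/topcrop.png

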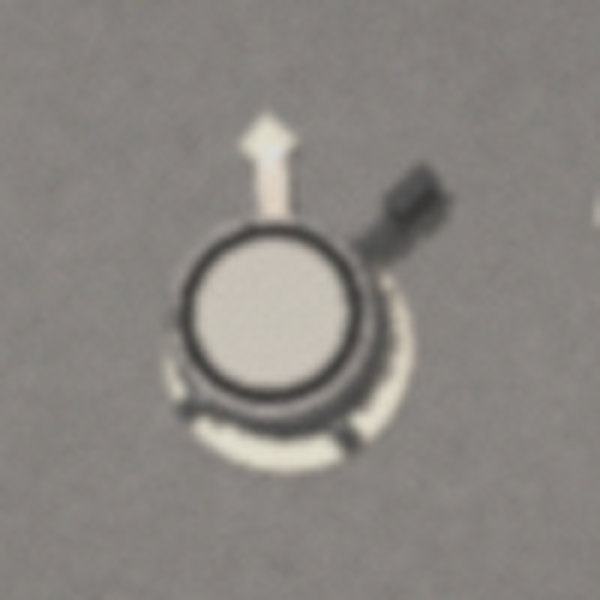

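View pics/scenecrop.png

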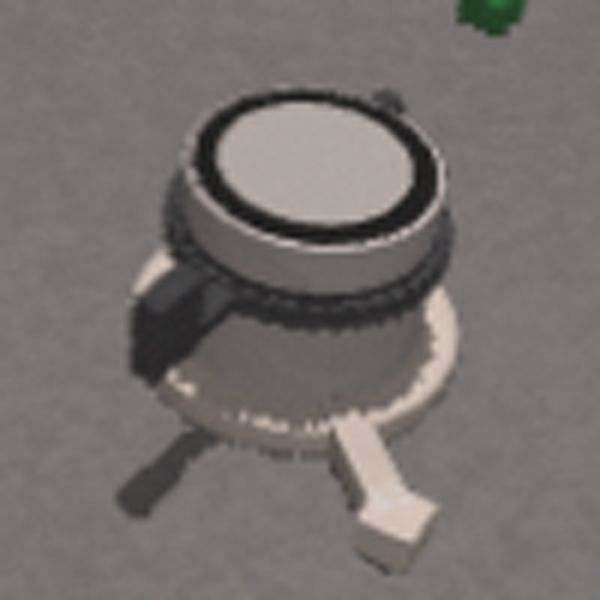

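The crops confirm it: white foot, aluminium collars, dark fin and tongue. The top crop shows the fin about 45° clockwise of the tongue. Next I'll fit the axis, tongue and fin.

```bash
cat > fit.py <<'E'
from h import *
from scipy.optimize import least_squares
def fit(P,r0,r1,c0=(0.557,0.15)):
    q=P.reshape(-1,3); q=q[np.hypot(q[:,0]-c0[0],q[:,1]-c0[1])<.115]
    c=np.array(c0)
    t=q[(q[:,2]>.063)&(q[:,2]<.075)]
    for _ in range(5):
        s=t[np.hypot(*(t[:,:2]-c).T)<.046]
        # min-area circle of top disc
        (cx,cy),r=cv2.minEnclosingCircle(s[:,:2].astype(np.float32)); c=np.array([cx,cy])
    m=np.median(s[:,:2],0)
    rr=np.hypot(*(q[:,:2]-c).T)
    g=q[(q[:,2]>.006)&(q[:,2]<.016)&(rr>.054)&(rr<.1)]
    f=q[(q[:,2]>.058)&(q[:,2]<.075)&(rr>.052)]
    ang=lambda a: np.degrees(np.arctan2(*(np.median(a[:,:2],0)-c)[::-1]))
    print('c',c.round(4),'r',round(r,4),'mean',s[:,:2].mean(0).round(4),'tongue',len(g),ang(g).round(1),np.hypot(*(g[:,:2]-c).T).max().round(4),'fin',len(f),f.mean(0).round(4),ang(f).round(1))
    print(' fin r',np.hypot(*(f[:,:2]-c).T).min().round(4),np.hypot(*(f[:,:2]-c).T).max().round(4))
    return c,ang(g),f
if __name__=='__main__':
    for n in ['top','scene']: fit(np.load(n+'0.npz')['P'],0,0)
E
python3 fit.py
```

```text
c [0.5543 0.1574] r 0.0434 mean [0.5563 0.1523] tongue 107 3.0 0.0983 fin 56 [0.6058 0.1022 0.0668] -46.9
 fin r 0.065 0.0875
c [0.5548 0.1556] r 0.0441 mean [0.5627 0.1502] tongue 213 2.9 0.0994 fin 106 [0.6103 0.1005 0.0658] -44.3
 fin r 0.0648 0.0879
```

Run:
```python
from h import *
for n in ['top','scene']:
    z=np.load(n+'0.npz');P=z['P'];g=z['img'].astype(int).mean(2)
    near=np.hypot(P[...,0]-.557,P[...,1]-.152)<.045
    # white window (inside dark ring)
    m=((g>(165 if n=='top' else 140))&near&(P[...,2]>.062)).astype(np.uint8)
    k,l,st,ce=cv2.connectedComponentsWithStats(m); i=1+np.argmax(st[1:,4]); s=P[l==i]
    (a,r)=cv2.minEnclosingCircle(s[:,:2].astype(np.float32))
    print(n,st[i],s.mean(0).round(4),np.array(a).round(4),round(r,4), s.min(0).round(4),s.max(0).round(4))
    c=s[:,:2].mean(0)
    rr=np.hypot(P[...,0]-c[0],P[...,1]-c[1])
    T=(rr>.054)&(rr<.105)&(P[...,2]>.006)&(P[...,2]<.016)&(g>130)
    t=P[T]; v=cv2.fitLine(t[:,:2].astype(np.float32),cv2.DIST_HUBER,0,.001,.001).ravel(); print(' tongue',T.sum(),v.round(4),np.degrees(np.arctan2(v[1],v[0])), np.degrees(np.arctan2(*(t[:,:2].mean(0)-c)[::-1])),rr[T].max())
    F=(rr>.056)&(rr<.1)&(P[...,2]>.064)&(P[...,2]<.074)
    f=P[F]; d=f[:,:2].mean(0)-c
    print(' fin',F.sum(),f.mean(0).round(4),np.hypot(*d),np.degrees(np.arctan2(d[1],d[0])))
```

```text
top [203 141  24  23 437] [0.5574 0.153  0.0688] [0.5572 0.1532] 0.0269 [0.5314 0.127  0.0638] [0.5829 0.1792 0.0728]
 tongue 99 [0.9856 0.1693 0.6296 0.1616] 9.748948 6.957840122111479 0.09573549279958524
 fin 47 [0.6066 0.1021 0.068 ] 0.0708215729126836 -45.96813613513559
scene [307 217  31  20 482] [0.5587 0.1515 0.0689] [0.5583 0.1524] 0.028 [0.5306 0.1248 0.0671] [0.5842 0.1789 0.0709]
 tongue 149 [0.99   0.1409 0.6333 0.1614] 8.099626 7.590795486997714 0.0952085955720755
 fin 75 [0.6095 0.1003 0.0679] 0.07207619215503923 -45.186567989050644
```

>>> {"op": "jog_arm", "data": {"moves": [{"slide": [2.2, 4.9, 0], "angular": [0, 0, 0.13], "jaw": 3}, {"slide": [4.3, 9.9, 0], "angular": [0, 0, 0.26], "jaw": 3}, {"slide": [6.5, 14.8, -1], "angular": [0, 0, 0.4], "jaw": 3}, {"slide": [8.6, 19.8, -2], "angular": [0, 0, 0.53], "jaw": 3}, {"slide": [10.8, 24.7, -3], "angular": [0, 0, 0.66], "jaw": 3}, {"slide": [13, 29.6, -4], "angular": [0, 0, 0.79], "jaw": 3}, {"slide": [15.1, 34.6, -5], "angular": [0, 0, 0.92], "jaw": 3}, {"slide": [17.3, 39.5, -6], "angular": [0, 0, 1.06], "jaw": 3}, {"slide": [19.4, 44.5, -7], "angular": [0, 0, 1.19], "jaw": 3}, {"slide": [21.6, 49.4, -8], "angular": [0, 0, 1.32], "jaw": 3}]}}

```text
time_s: 1.4
eef_pos: [0.5154, -0.1096, 0.3244]
tcp_rot: [0.0, 0.628, 0.778, -0.0]
force: [0.6, -0.6, -0.1]
width: 0.0301
```

>>> {"op": "jog_arm", "data": {"moves": [{"slide": [1.9, 4.2, 0], "angular": [0, 0, 0.11], "jaw": 3}, {"slide": [3.7, 8.4, 0], "angular": [0, 0, 0.23], "jaw": 3}, {"slide": [5.6, 12.7, 0], "angular": [0, 0, 0.34], "jaw": 3}, {"slide": [7.4, 16.9, -1], "angular": [0, 0, 0.45], "jaw": 3}, {"slide": [9.3, 21.1, -2], "angular": [0, 0, 0.565], "jaw": 3}, {"slide": [9.3, 21.1, -3], "angular": [0, 0, 0.565], "jaw": 3}, {"slide": [9.3, 21.1, -4], "angular": [0, 0, 0.565], "jaw": 3}, {"slide": [9.3, 21.1, -4], "angular": [0, 0, 0.565], "jaw": 3}, {"slide": [9.3, 21.1, -4], "angular": [0, 0, 0.565], "jaw": 3}, {"slide": [9.3, 21.1, -4], "angular": [0, 0, 0.565], "jaw": 3}]}}

```text
time_s: 2.65
eef_pos: [0.608, 0.0993, 0.2853]
tcp_rot: [0.0, 0.389, 0.921, 0.0]
force: [-0.2, 0.1, -0.2]
width: 0.03
```

Run:
```python
from h import *
s=bot.read_state(); print(s['eef_pos'],s['tcp_rot'],s['qpos'])
for n in ["scene","wrist"]:
    c=cam(n)
    np.savez(f'{n}1.npz',img=c['img'],P=cloud(c),d=c['range_z'])
    cv2.imwrite(f'pics/{n}1.png',c['img'][...,::-1])
z=np.load('scene1.npz')
cv2.imwrite('pics/scenecrop1.png',cv2.resize(z['img'][150:310,240:400][...,::-1],(600,600),interpolation=cv2.INTER_CUBIC))
```

```text
[0.60804982 0.09927526 0.28525799] [3.97788766e-04 3.88878496e-01 9.21288955e-01 1.36277258e-04] [ 0.06972819  0.64555729 -0.49746174  1.72977882  0.38741994  0.86451041
  0.17379761]
```

View pics/scenecrop1.png

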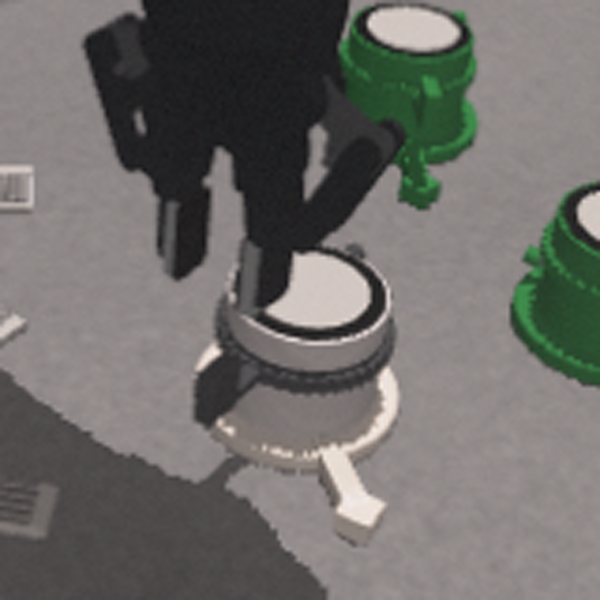

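View pics/wrist1.png

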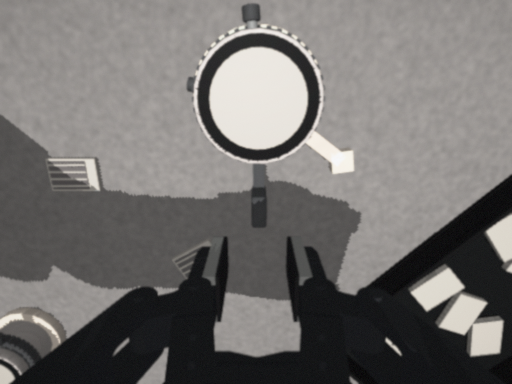

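The wrist view shows the fin at (259,205), centred between the fingers at x≈223 and x≈292. The lamp centre is at (259,97). I'll check the radial placement with the wrist depth.

Run:
```python
from h import *
z=np.load('wrist1.npz');P=z['P'];g=z['img'].astype(int).mean(2)
m=((g>170)&(P[...,2]>.055)&(P[...,2]<.08)).astype(np.uint8)
k,l,st,ce=cv2.connectedComponentsWithStats(m);i=1+np.argmax(st[1:,4]);s=P[l==i];a,r=cv2.minEnclosingCircle(s[:,:2].astype(np.float32))
print(st[i],s.mean(0),a,r)
c=np.array(a)
for p in [(259,190),(259,200),(259,210),(259,220),(342,160),(322,145)]: print(p,P[p[1],p[0]].round(4),np.hypot(*(P[p[1],p[0]][:2]-c)).round(4),np.degrees(np.arctan2(*(P[p[1],p[0]][:2]-c)[::-1])).round(1))
```

```text
[ 210   47   98  102 7807] [0.55760841 0.15238375 0.06868916] (0.5584701895713806, 0.15165729820728302) 0.028193997219204903
(259, 190) [0.6    0.1099 0.0556] 0.0588 -45.1
(259, 200) [0.6015 0.1083 0.0685] 0.0611 -45.3
(259, 210) [0.6063 0.1034 0.0686] 0.0679 -45.3
(259, 220) [0.6112 0.0983 0.0686] 0.075 -45.3
(342, 160) [0.6405 0.1634 0.0118] 0.0829 8.1
(322, 145) [0.6201 0.1604 0.012 ] 0.0622 8.1
```

>>> {"op": "jog_arm", "data": {"moves": [{"slide": [0, 0.1, -1.5], "angular": [0, 0, 0], "jaw": 3}, {"slide": [0, 0.1, -3], "angular": [0, 0, 0], "jaw": 3}, {"slide": [0, 0.1, -4], "angular": [0, 0, 0], "jaw": 3}, {"slide": [0, 0.1, -5], "angular": [0, 0, 0], "jaw": 3}, {"slide": [0, 0.1, -5.6], "angular": [0, 0, 0], "jaw": 3}, {"slide": [0, 0.1, -6.2], "angular": [0, 0, 0], "jaw": 3}, {"slide": [0, 0.1, -6.2], "angular": [0, 0, 0], "jaw": 2}, {"slide": [0, 0.1, -6.2], "angular": [0, 0, 0], "jaw": 1.6}, {"slide": [0, 0.1, -6.2], "angular": [0, 0, 0], "jaw": 1.6}, {"slide": [0, 0.1, -6.2], "angular": [0, 0, 0], "jaw": 1.6}]}}

```text
time_s: 4.0
eef_pos: [0.608, 0.1008, 0.2229]
tcp_rot: [0.0, 0.388, 0.921, 0.0]
force: [-0.2, -0.5, -0.2]
width: 0.0158
```

Run:
```python
from h import *
s=bot.read_state(); print(s['eef_pos'],s['tcp_rot'],s['width'],s['force'])
for n in ["wrist"]:
    c=cam(n)
    np.savez(f'{n}2.npz',img=c['img'],P=cloud(c),d=c['range_z'])
    cv2.imwrite(f'pics/{n}2.png',c['img'][...,::-1])
# arc plan
p=s['eef_pos'];c=np.array([.558,.152]);d=p[:2]-c;a0=np.arctan2(d[1],d[0]);r=np.hypot(*d);print(np.degrees(a0),r)
for k in range(1,11):
    t=np.radians(5.5*k); q=c+r*np.array([np.cos(a0+t),np.sin(a0+t)])-p[:2]; print(round(5.5*k,1),(q*100).round(2),round(t,3))
```

```text
[0.60800768 0.10078427 0.22291567] [1.68056191e-04 3.88429165e-01 9.21478568e-01 6.93181221e-05] 0.015773593827283265 [-0.23726427 -0.51204565 -0.20372621]
-45.68376484045248 0.07158085230466021
5.5 [0.47 0.5 ] 0.096
11.0 [0.89 1.05] 0.192
16.5 [1.25 1.63] 0.288
22.0 [1.55 2.25] 0.384
27.5 [1.8  2.89] 0.48
33.0 [1.98 3.55] 0.576
38.5 [2.1  4.23] 0.672
44.0 [2.15 4.91] 0.768
49.5 [2.14 5.6 ] 0.864
55.0 [2.06 6.28] 0.96
```

View pics/wrist2.png

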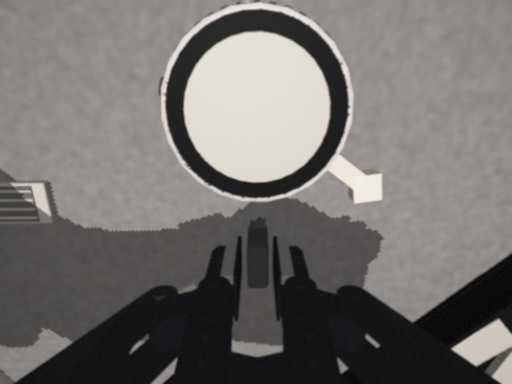

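The fin at (258,250) is caged between the pads, and the fingers are clear of the collar. Now I'll sweep along the arc.

>>> {"op": "jog_arm", "data": {"moves": [{"slide": [0.47, 0.5, 0], "angular": [0, 0, 0.096], "jaw": 1.6}, {"slide": [0.89, 1.05, 0], "angular": [0, 0, 0.192], "jaw": 1.6}, {"slide": [1.25, 1.63, 0], "angular": [0, 0, 0.288], "jaw": 1.6}, {"slide": [1.55, 2.25, 0], "angular": [0, 0, 0.384], "jaw": 1.6}, {"slide": [1.8, 2.89, 0], "angular": [0, 0, 0.48], "jaw": 1.6}, {"slide": [1.98, 3.55, 0], "angular": [0, 0, 0.576], "jaw": 1.6}, {"slide": [2.1, 4.23, 0], "angular": [0, 0, 0.672], "jaw": 1.6}, {"slide": [2.15, 4.91, 0], "angular": [0, 0, 0.768], "jaw": 1.6}, {"slide": [2.14, 5.6, 0], "angular": [0, 0, 0.864], "jaw": 1.6}, {"slide": [2.06, 6.28, 0], "angular": [0, 0, 0.96], "jaw": 1.6}]}}

```text
time_s: 5.3
eef_pos: [0.6288, 0.1634, 0.2227]
tcp_rot: [0.0, -0.082, 0.997, -0.0]
force: [0.4, -1.7, -0.1]
width: 0.016
```

Run:
```python
from h import *
s=bot.read_state(); print(s['time_s'],s['eef_pos'],s['tcp_rot'],s['width'],s['force'])
c=cam("wrist")
np.savez('wrist3.npz',img=c['img'],P=cloud(c)); cv2.imwrite('pics/wrist3.png',c['img'][...,::-1])
```

```text
5.3 [0.62877927 0.16337589 0.22274798] [ 1.82376673e-04 -8.22921497e-02  9.96608176e-01 -3.34157018e-04] 0.015989327723530098 [ 0.42643355 -1.66061107 -0.14460566]
```

View pics/wrist3.png

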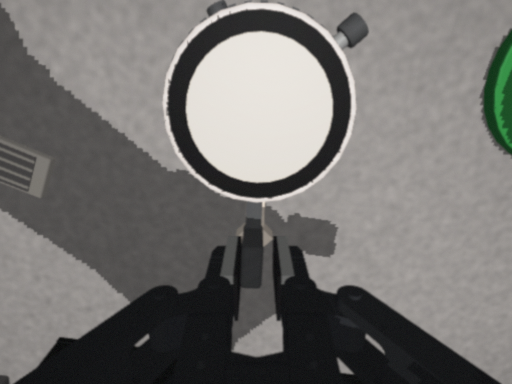

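The fin at (253,250) now covers the tongue. I'll open the jaws, lift and check.

>>> {"op": "jog_arm", "data": {"moves": [{"slide": [0, 0, 0], "angular": [0, 0, 0], "jaw": 3}, {"slide": [0, 0, 0], "angular": [0, 0, 0], "jaw": 3}, {"slide": [0, 0, 0.3], "angular": [0, 0, 0], "jaw": 3}, {"slide": [0, 0, 1.5], "angular": [0, 0, 0], "jaw": 3}, {"slide": [0, 0, 3], "angular": [0, 0, 0], "jaw": 3}, {"slide": [0, 0, 5], "angular": [0, 0, 0], "jaw": 3}, {"slide": [0, 0, 7], "angular": [0, 0, 0], "jaw": 3}, {"slide": [0, 0, 10], "angular": [0, 0, 0], "jaw": 3}, {"slide": [0, 0, 10], "angular": [0, 0, 0], "jaw": 3}, {"slide": [0, 0, 10], "angular": [0, 0, 0], "jaw": 3}]}}

```text
time_s: 6.6
eef_pos: [0.6284, 0.1634, 0.323]
tcp_rot: [0.0, -0.081, 0.997, -0.0]
force: [-0.2, 0.2, -0.4]
width: 0.0296
```

Run:
```python
from h import *
s=bot.read_state(); print(s['time_s'],s['eef_pos'],s['width'],s['force'])
c=cam("wrist"); P=cloud(c); g=c['img'].astype(int).mean(2)
np.savez('wrist4.npz',img=c['img'],P=P); cv2.imwrite('pics/wrist4.png',c['img'][...,::-1])
c2=cam("scene");np.savez('scene4.npz',img=c2['img'],P=cloud(c2)); cv2.imwrite('pics/scene4.png',cv2.resize(c2['img'][180:320,70:400][...,::-1],None,fx=2.4,fy=2.4))
m=((g>170)&(P[...,2]>.055)&(P[...,2]<.08)).astype(np.uint8)
k,l,st,ce=cv2.connectedComponentsWithStats(m);i=1+np.argmax(st[1:,4]);s=P[l==i];a,r=cv2.minEnclosingCircle(s[:,:2].astype(np.float32));c0=np.array(a);print(c0,r)
rr=np.hypot(P[...,0]-c0[0],P[...,1]-c0[1]);an=np.degrees(np.arctan2(P[...,1]-c0[1],P[...,0]-c0[0]))
F=(rr>.057)&(rr<.083)&(P[...,2]>.062)&(P[...,2]<.074)
T=(rr>.07)&(rr<.1)&(P[...,2]>.006)&(P[...,2]<.018)&(g>130)
for M in(F,T): print(M.sum(),P[M].mean(0).round(4),np.median(an[M]).round(1),an[M].min().round(1),an[M].max().round(1))
```

```text
6.6 [0.62844329 0.16339446 0.32303565] 0.029608697453183716 [-0.20629867  0.2379912  -0.38871952]
[0.55848366 0.15167287] 0.02824665606021881
369 [0.6266 0.1603 0.0682] 7.2 2.9 11.7
55 [0.6411 0.1622 0.0114] 2.7 -0.1 14.7
```

View pics/wrist4.png

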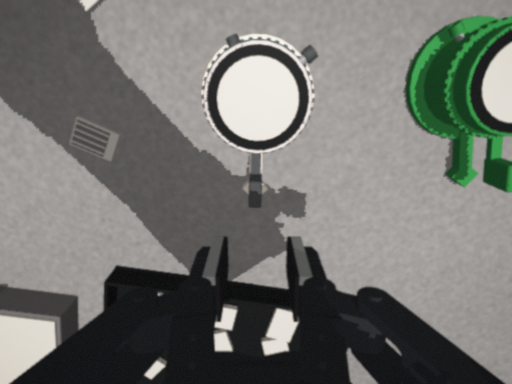

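View pics/scene4.png

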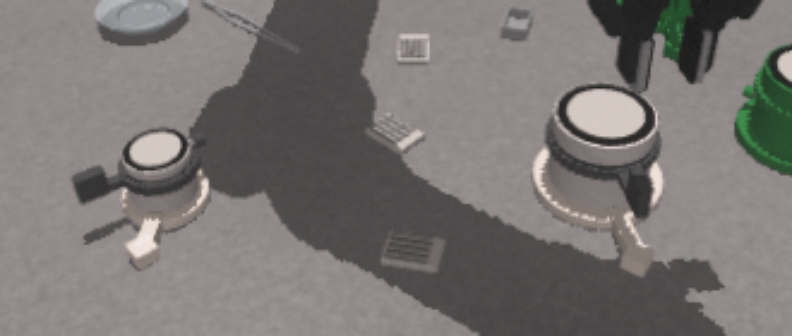

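The wrist view has the fin at (255,190), covering the tongue, with tongue edges visible on both sides. The scene view agrees, and the small lamp is unchanged. The fin is at 7.2° and the tongue at about 7–8° from the earlier fits.

```bash
python3 -c "
from bench import bot
print(bot.finish_job())"
```

```text
the job is handed in; nothing more can be done
None
```

I turned the larger lamp's iris ring about 53° counter-clockwise so its fin stands over the index tongue, then lifted the gripper clear and handed the job in at about 6.7 s. I did it by setting the gripper loosely around the fin and sweeping it along an arc about the lamp's axis.

- **Fin position:** the last wrist depth puts the fin at 7.2°. Fits made before the move put the tongue at about 7–8°. That leaves about 1 mm sideways, against the 12.5 mm allowed.
- **Disagreement:** the automatic tongue fit in the final picture read 2.7°. Most of the tongue was hidden under the fin and in shadow, and only 55 pixels were left, so I discounted it. Even if it were right, the offset would be about 5.5 mm, still inside the limit.
- **Contact:** the end-of-move readings showed at most 1.7 N, while the fin was being pushed. The fingers looked clear of the collars in every picture, but I had no separate reading of contact with them.
- **Smaller lamp:** I stayed well away from it, and it looked the same in the final scene view. I did not measure its fin again.

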